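# Crank the specimen vise shut

### The arm

A 6-joint arm with a two-finger parallel gripper is mounted at the origin on a cart in front of the work surface, level with it; the furniture and walls round the work are solid. World frame = base frame: x ahead of the robot, y to its left, z up, the work surface at z = 0. Lengths are in m, angles in rad, forces in N, time in s.
With the tool pointing down it reaches from about 0.275 to 0.825 m from the base axis. Payload 4.9 kg.
Tool frame: the origin (TCP) lies midway between the tips of the shut fingers; the grasp point (between the pads) lies 19 mm behind it (bot.grip_depth is the distance from the TCP to the grasp point, in m); y points along the fingers, x is the direction in which the jaws open and shut, and the axes are right-handed (so a half turn about y gives the same grasp; the last joint's range is limited). The gripper opens to 85 mm and grips with 20 to 120 N. Pads are 22 mm wide; open, the fingers measure 114 mm over their backs; the gripper's body (76 mm by 85 mm) begins 54 mm behind the grasp point. The pads swing forward as they close: fully open they stand 13 mm farther back than shut.
Start: joints at [1.117, 0.326, -0.193, 1.052, 0, 1.437], TCP at [0.173, 0.522, 0.231] pointing down, gripper open.
Joint ranges: [-2.65, 2.65], [-0.97, 1.79], [-1.3, 1.35], [-1.93, 2.1], [-1.47, 1.37], [-3.14, 3.14]. Speed limits (rad/s): [2.57, 2.57, 3.14, 3.14, 3.14, 3.14].

### API

Orientations are given as a unit quaternion [w, x, y, z].
In Python, from cell import bot gives the robot as it stands. Calls block until the motion is done:
- bot.move_pose(position, orientation): joint-space move of the TCP to a pose.
- bot.move_linear(position, speed=0.15, rotation=None, until_force=None): straight line of the TCP; rotation=None keeps the orientation; speed is the mean speed in m/s. With until_force (N) it stops when the force on the tool has changed by that much, and returns True; else False.
- bot.goto_joints(angles): joint-space move.
- bot.set_gripper(opening, grasp_force=None): opening from 0.0 (shut) to 1.0 (fully open); grasp_force is the grip in N (None keeps the last); returns when the fingers have stopped.
- bot.wait(seconds).
- bot.solve_ik(position, orientation): joint angles nearest the present ones, or None.
- bot.camera(name): name is "scene" or "top"; returns the picture (400x640x3 uint8, red, green, blue); there is no depth.
- bot.calibration(name): a dict with "mtx" (3x3 intrinsics, pixels), "k1" (the pictures are not rectified: a ray, as slopes to the right and down, at radius r is drawn at 1 + k1 r^2 times it, then the intrinsics apply), "extrinsics" (4x4, takes a point from world to camera coordinates). Camera axes: x right, y down, z forward; pixel columns grow to the right and rows downward; lengths in m; the calibration is good to about 2 mm. A picture is of the moment at which its call begins. calibration takes no time and is no camera call.
A pose or a line that the arm cannot do raises bot.PlanningError and nothing moves.
- bot.close_job(): hands the job in, once; it reports no verdict.
Trained networks look in the newest picture that a camera, given by its name, has taken for a name from the list of things; names that differ only in an ending like _2 or _b are one class to them, and where a whole thing is asked for, a point or a joint stands for the part that bears it (a point fixed in the world has none). Each returns a list of dicts, best first, with "confidence" (0 to 1); they miss things now and then, are a little off and sometimes report something else, mostly with a low value. They report only what shows in the picture. A call takes as long as a camera call. They do not tell look-alikes from the thing itself.
- bot.search_frame(camera, thing): "bbox" ([left, top, width, height] in pixels, round what is visible of it).
Readings, each from a call of its own:
- bot.read_clock(): time.
- bot.read_joint_positions(): joint angles.
- bot.read_joint_vel(): joint speeds.
- bot.read_joint_efforts(): joint torques, N m.
- bot.read_position(): TCP position.
- bot.read_tool_rot(): TCP orientation.
- bot.read_ft_force(): force on the tool from outside, world axes, zero at the start.
- bot.read_moment(): the same for the moment, N m.
- bot.read_gripper_width(): opening from 0.0 (shut) to 1.0 (fully open).
Only numpy, scipy, OpenCV 4.12 (cv2) and the standard library are available. Lean on these libraries where they do the work, as an engineer would, in place of code of your own. Each camera call takes 0.05 s, during which the arm holds its last target. There are 200 camera calls.

### The job

Fit the loose crank handle onto the vise's upright square drive, pushing it down gently and turning it until it drops fully home, then wind it clockwise by its knob, for about two turns, until the specimen is clamped firmly in the V jaw with the sprung pad pressed about half way in. Do not bottom the pad, leave the crank seated on the drive, and leave the other things on the bench alone.

Things in the scene. Friction and masses are not known exactly. Their poses are not given: they have to be found in the camera images.
- vise: Fixed specimen vise, grey and steel, base 90 mm wide, 14 mm thick. Origin: on the bench, under the axis of the upright drive. x (level) runs along the base, from x = -30 to 190 mm, drive to fixed V jaw; z up. Gear head at the drive 54 x 64 x 52 mm high, its 34 mm collar tops at z = 54 mm; the jaws stay under 48 mm. Clamped in the V, the specimen's centre is at x = 128 mm, y = 0.
- drive_top (a point): Top of the drive, on its axis, 72 mm above the bench: a steel shaft end, 16 x 16 mm square from 54 to 68 mm, then a round nose tapering to 10 mm diameter. Only the position is meant: the square's angle is not reported and may be any (see or feel it). Turning takes about 0.14 N m; it does not run back. Clockwise from above closes the jaw, 16 mm per turn.
- jaw (a joint): Advance of the moving jaw along the vise's +x, in m, 0 fully open, at most 0.048. It moves only with the drive, 16 mm per turn; closing needs 1.5 to 2.5 turns.
- pad: Sprung steel face of the moving jaw, 56 x 26 x 6 mm. Origin: centre of the lower edge of its front face; unpressed it lies at vise x = 80 mm + jaw advance. Against the seated specimen it is pushed back towards the jaw, 8 mm at most, 8 N per mm: half way is 4 mm, 32 N. Pressing it half way raises the push needed at the crank's knob from about 2.3 to 3.6 N.
- mount: Black cylindrical specimen mount, 30 mm diameter, 24 mm tall, standing loose on the vise base (14 mm above the bench) between pad and V jaw. Origin: centre of its underside. The pad pushes it 3 to 11 mm along the base into the V.
- crank: Loose steel crank, about 0.3 kg, standing socket down. Origin: centre of the hub's underside; x along the arm to the knob, z up. Hub 28 x 28 x 50 mm, sides along x, y. Arm 14 mm wide at z = 24 to 34 mm; 26 mm counterweight ball at x = -40 mm. Fully home on the drive its underside is 54 mm above the bench, on the collar; resting on the square's corners out of line, 68 mm.
- socket (a point): Mouth of the crank's square socket, at the crank's origin, in the hub's underside. 18 mm wide, sides along the crank's x and y, 19 mm deep, mouth chamfered 1.5 mm. It drops on the drive's square in four positions a quarter turn apart, with about 6 degrees of play either way.
- hub (a point): Point on the crank hub's axis 32 mm above its underside, where the hub (28 mm wide) can be gripped from above across the arm, along the crank's y. Axes as the crank.
- crank_knob (a point): Centre of the crank's black knob: upright cylinder, 21 mm diameter, 46 mm tall, spinning freely on its pin, 62 mm along the crank's x from the hub axis, 64 mm above the hub's underside. It can be gripped from above and wound round without turning the hand.
- beaker: Bystander: clear beaker 52 x 66 mm. Origin: centre of its underside.
- alu_block: Bystander: aluminium block 32 x 44 x 22 mm. Origin: centre of its underside.
- spare_mount: Bystander: another black specimen mount, 30 x 20 mm, on the bench. Origin: centre of its underside.
- petri: Bystander: clear petri dish 60 x 14 mm. Origin: centre of its underside.
- tape_roll: Bystander: roll of tape 67 x 18 mm. Origin: centre of its underside.
Not all that is in view belongs to the job. Of the things like the crank, leave any that is turquoise; of the rest the larger one is meant.

How it is judged:
By the outcome, as a careful person would: the job done as asked, in the order asked, and still so for the second after the job is handed in, with the robot touching nothing.
It also fails if it takes over 72 s, if anything falls off the work surface, if the arm or the gripper's body presses on something with over 40 N, if the wrist force passes 120 N, or if a joint passes its speed limit or range.

## Working session

There is one attempt and no reset: what is moved stays moved. The work goes in short steps, each a Python script; the robot and the scene stay as the last script left them, time stands still between calls to the robot, and variables do not carry over. Pictures are saved under pics/ and viewed, about 8 in all and at most 12, crops included, and the job is handed in when it is done.

```bash
mkdir -p pics; cat > h.py <<'E'
import numpy as np, cv2
from cell import bot
def pix(cam,P):
    c=bot.calibration(cam);E=np.array(c["extrinsics"]);K=np.array(c["mtx"])
    P=np.atleast_2d(P);q=P@E[:3,:3].T+E[:3,3];s=q[:,:2]/q[:,2:]
    s=s*(1+c["k1"]*(s**2).sum(1,keepdims=True));return s*[K[0,0],K[1,1]]+K[:2,2]
def ground(cam,uv,z):
    c=bot.calibration(cam);E=np.array(c["extrinsics"]);K=np.array(c["mtx"])
    d=(np.atleast_2d(uv)-K[:2,2])/[K[0,0],K[1,1]];s=d.copy()
    for _ in range(20): s=d/(1+c["k1"]*(s**2).sum(1,keepdims=True))
    r=np.c_[s,np.ones(len(s))]@E[:3,:3];o=-E[:3,:3].T@E[:3,3]
    return o+r*((z-o[2])/r[:,2])[:,None]
def shot(cam,name,crop=None,scale=1):
    im=bot.camera(cam)[:,:,::-1]
    if crop: l,t,w,h=crop; im=im[t:t+h,l:l+w]
    cv2.imwrite("pics/"+name,cv2.resize(im,None,fx=scale,fy=scale,interpolation=cv2.INTER_CUBIC))
E
python3 - <<'E'
from h import *
shot("top","top0.png");shot("scene","scene0.png")
for cam in("top","scene"):
    c=bot.calibration(cam);E=np.array(c["extrinsics"]);print(cam,-E[:3,:3].T@E[:3,3],c["mtx"][0][0],E[:3,:3].round(2).tolist())
    for t in["crank","vise","drive_top","crank_knob","hub","mount","pad","beaker"]:
        print(t,[(np.round(d["bbox"]).astype(int).tolist(),round(d["confidence"],2)) for d in bot.search_frame(cam,t)])
E
```

```text
top [ 0.41071528 -0.06437058  1.28032554] 376.8789956898998 [[-0.01, -1.0, -0.01], [-1.0, 0.01, -0.1], [0.1, 0.01, -1.0]]
crank [([436, 139, 20, 30], 0.72), ([393, 213, 20, 34], 0.66)]
vise [([179, 157, 44, 67], 0.8)]
drive_top [([181, 158, 40, 66], 0.74)]
crank_knob [([392, 210, 25, 34], 0.74), ([433, 137, 28, 33], 0.57), ([367, 206, 12, 30], 0.52)]
hub [([393, 212, 17, 32], 0.82), ([438, 134, 19, 37], 0.72), ([362, 206, 14, 30], 0.57)]
mount [([204, 176, 6, 6], 0.43)]
pad [([197, 185, 0, 3], 0.57)]
beaker [([268, 166, 14, 16], 0.5)]
scene [ 0.99155877 -1.28170271  0.75915531] 418.522017446786 [[0.94, 0.34, 0.01], [0.17, -0.44, -0.88], [-0.29, 0.83, -0.47]]
crank [([286, 275, 48, 32], 0.8), ([235, 232, 28, 22], 0.79), ([267, 219, 16, 19], 0.69), ([330, 154, 49, 30], 0.67)]
vise [([330, 154, 47, 30], 0.81)]
drive_top [([330, 156, 46, 28], 0.85)]
crank_knob [([240, 232, 23, 20], 0.73), ([285, 274, 46, 29], 0.72), ([267, 226, 18, 10], 0.61)]
hub [([268, 223, 15, 14], 0.72), ([239, 231, 23, 24], 0.6), ([283, 277, 49, 29], 0.59)]
mount [([356, 167, 7, 8], 0.62)]
pad [([352, 163, 8, 7], 0.51)]
beaker [([340, 181, 19, 21], 0.78)]
```

View pics/top0.png

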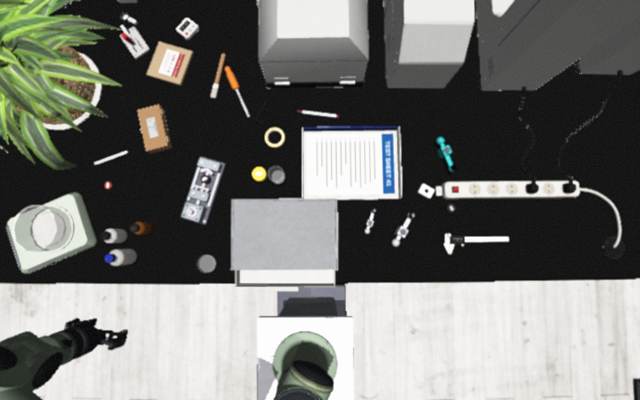

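View pics/scene0.png

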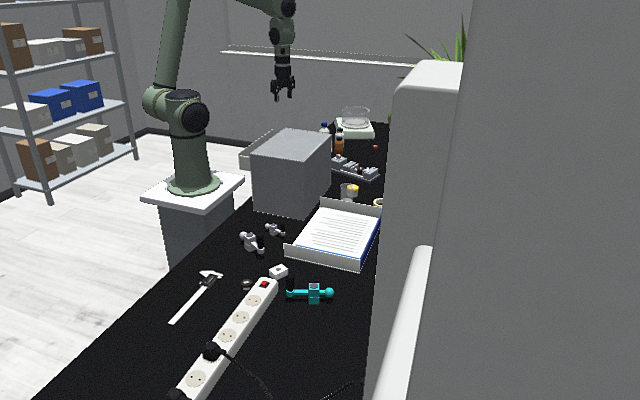

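Top picture: the crank candidates are turquoise at (445,152), a small steel one at (370,220) and a larger steel one at (403,228). I choose (403,228). The vise is at (203,190), and a tall grey box at (285,235) stands between the two. Next, close crops.

```bash
python3 - <<'E'
from h import *
a=bot.camera("top")[:,:,::-1]; b=bot.camera("scene")[:,:,::-1]
z=lambda im,l,t,w,h:cv2.resize(im[t:t+h,l:l+w],(400,300),interpolation=cv2.INTER_CUBIC)
cv2.imwrite("pics/c1.png",np.vstack([np.hstack([z(a,355,200,64,48),z(a,171,154,96,72)]),np.hstack([z(b,225,213,72,54),z(b,325,145,64,48)])]))
print(ground("top",[[285,235],[403,228],[392,243],[408,213],[203,190]],0.03).round(3))
# box: top & bottom corners
for uv in([232,199],[338,199],[232,270],[336,270]): print(uv,[ground("top",[uv],h)[0].round(3).tolist() for h in(0,.15,.25)])
for uv in([252,212],[300,216],[330,158],[286,130],[323,196]): print(uv,ground("scene",[uv],0)[0].round(3), ground("scene",[uv],.2)[0].round(3))
E
```

```text
[[ 0.42   0.06   0.03 ]
 [ 0.44  -0.331  0.03 ]
 [ 0.391 -0.293  0.03 ]
 [ 0.489 -0.349  0.03 ]
 [ 0.573  0.337  0.03 ]]
[232, 199] [[0.545, 0.245, 0.0], [0.529, 0.209, 0.15], [0.519, 0.185, 0.25]]
[338, 199] [[0.541, -0.118, 0.0], [0.526, -0.112, 0.15], [0.516, -0.108, 0.25]]
[232, 270] [[0.304, 0.243, -0.0], [0.317, 0.207, 0.15], [0.325, 0.183, 0.25]]
[336, 270] [[0.302, -0.108, 0.0], [0.315, -0.103, 0.15], [0.323, -0.1, 0.25]]
[252, 212] [ 0.33  -0.119  0.   ] [ 0.504 -0.425  0.2  ]
[300, 216] [ 0.503 -0.082  0.   ] [ 0.632 -0.398  0.2  ]
[330, 158] [0.432 0.473 0.   ] [0.58  0.011 0.2  ]
[286, 130] [0.075 0.769 0.   ] [0.317 0.229 0.2  ]
[323, 196] [0.529 0.094 0.   ] [ 0.651 -0.268  0.2  ]
```

View pics/c1.png

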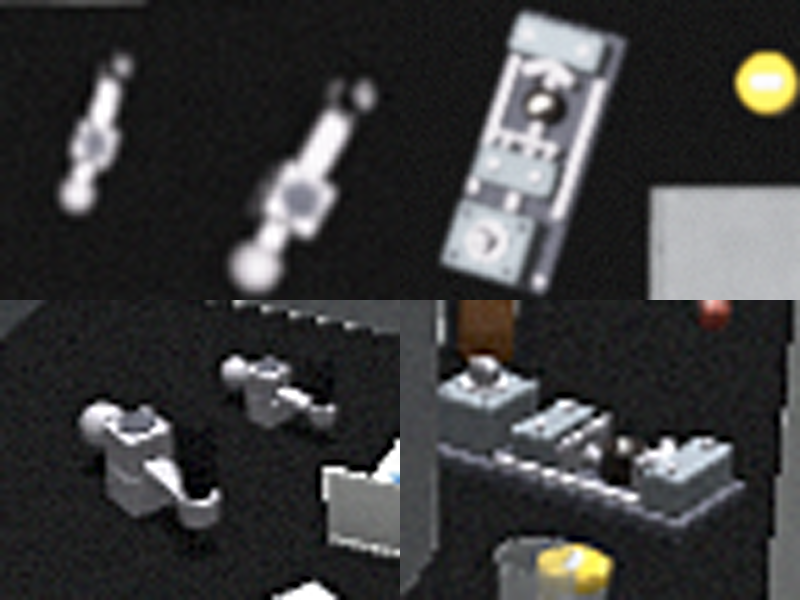

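The close crop confirms the choice: the larger steel crank has its hub at crop (300,198), which is top (403,231.7), with the ball toward the robot and the knob away from it. The vise drive is at crop (487,240), which is top (192,211.6). I'll fit the poses and overlay them.

```bash
cat > fit.py <<'E'
from h import *
from scipy.optimize import least_squares
def T(p,m):
    m=np.atleast_2d(m)*1e-3;c,s=np.cos(p[2]),np.sin(p[2])
    return np.c_[p[0]+c*m[:,0]-s*m[:,1],p[1]+s*m[:,0]+c*m[:,1],m[:,2]]
def fit(obs,p0):
    f=lambda p:np.concatenate([(pix(c,T(p,m))-uv).ravel() for c,m,uv in obs])
    r=least_squares(f,p0,loss="soft_l1",f_scale=.5);return r.x,f(r.x).reshape(-1,2)
E
python3 - <<'E'
from fit import *
A=lambda x,y:(355+x/6.25,200+y/6.25);B=lambda x,y:(171+(x-400)/4.1667,154+y/4.1667)
C=lambda x,y:(225+x/5.5556,213+(y-300)/5.5556);D=lambda x,y:(325+(x-400)/6.25,145+(y-300)/6.25)
cr=[("top",(-40,0,29),A(255,265)),("top",(0,0,50),A(301,199)),("scene",(-40,0,29),C(98,421)),("scene",(0,0,50),C(140,420))]
vi=[("top",(0,0,70),B(487,240)),("top",(190,-45,14),B(625,38)),("top",(-30,-45,14),B(545,293)),("scene",(0,0,68),D(485,370)),
 ("scene",(190,-45,14),D(672,528)),("scene",(190,45,14),D(745,487))]
pc,r=fit(cr,[.43,-.33,-.4]);print("crank",pc.round(4),np.degrees(pc[2]),r.round(1).tolist())
pv,r=fit(vi,[.5,.37,-.3]);print("vise",pv.round(4),np.degrees(pv[2]),r.round(1).tolist())
np.save("pv.npy",pv);np.save("pc.npy",pc)
def sq(a,b,cc,d,z):return [(a,cc,z),(b,cc,z),(b,d,z),(a,d,z)]
def circ(x,y,z,r):return [(x+r*np.cos(t),y+r*np.sin(t),z) for t in np.linspace(0,6.28,24)]
S=8
def ov(im,cam,l,t,w,h,p,polys):
    o=cv2.resize(im[t:t+h,l:l+w],None,fx=S,fy=S,interpolation=cv2.INTER_CUBIC)
    for P in polys:
        q=((pix(cam,T(p,P))+.5-[l,t])*S).astype(int);cv2.polylines(o,[q],True,(0,255,0),1)
    return cv2.resize(o,(400,300))
a=bot.camera("top")[:,:,::-1];b=bot.camera("scene")[:,:,::-1]
CP=[sq(-14,14,-14,14,50),sq(-14,14,-14,14,0),circ(-40,0,29,13),circ(62,0,41,10.5),circ(62,0,87,10.5),sq(14,62,-7,7,34)]
VP=[sq(-27,27,-32,32,52),sq(-30,190,-45,45,14),circ(0,0,54,17),circ(0,0,72,5),circ(128,0,38,15),sq(74,80,-28,28,40)]
cv2.imwrite("pics/o1.png",np.vstack([np.hstack([ov(a,"top",372,201,64,48,pc,CP),ov(a,"top",166,146,76,57+24,pv,VP)]),np.hstack([ov(b,"scene",225,213,56,42,pc,CP),ov(b,"scene",325,145,64,48,pv,VP)])]))
for h in(.1,.15,.2,.25,.3):print(h,pix("scene",[[.32,-.11,h],[.53,-.11,h]]).round().tolist(),pix("top",[[.32,-.11,h],[.53,-.11,h],[.53,.22,h]]).round().tolist())
print(bot.read_clock())
E
```

```text
crank [ 0.4289 -0.3252 -0.5324] -30.502846278359677 [[-0.2, -0.5], [-0.4, -0.6], [-0.6, 0.1], [-2.0, 0.1]]
vise [ 0.5004  0.3635 -0.2948] -16.889049137669154 [[-1.3, -0.8], [0.8, -0.5], [0.3, -0.1], [-1.3, -1.5], [0.0, -0.6], [-1.0, -1.1]]
0.1 [[249.0, 186.0], [304.0, 196.0]] [[338.0, 267.0], [337.0, 199.0], [232.0, 200.0]]
0.15 [[248.0, 173.0], [304.0, 183.0]] [[338.0, 268.0], [337.0, 198.0], [228.0, 199.0]]
0.2 [[247.0, 160.0], [304.0, 169.0]] [[339.0, 270.0], [338.0, 196.0], [224.0, 197.0]]
0.25 [[246.0, 146.0], [304.0, 155.0]] [[340.0, 271.0], [339.0, 194.0], [219.0, 195.0]]
0.3 [[245.0, 132.0], [304.0, 140.0]] [[341.0, 273.0], [340.0, 192.0], [214.0, 193.0]]
1.1
```

View pics/o1.png

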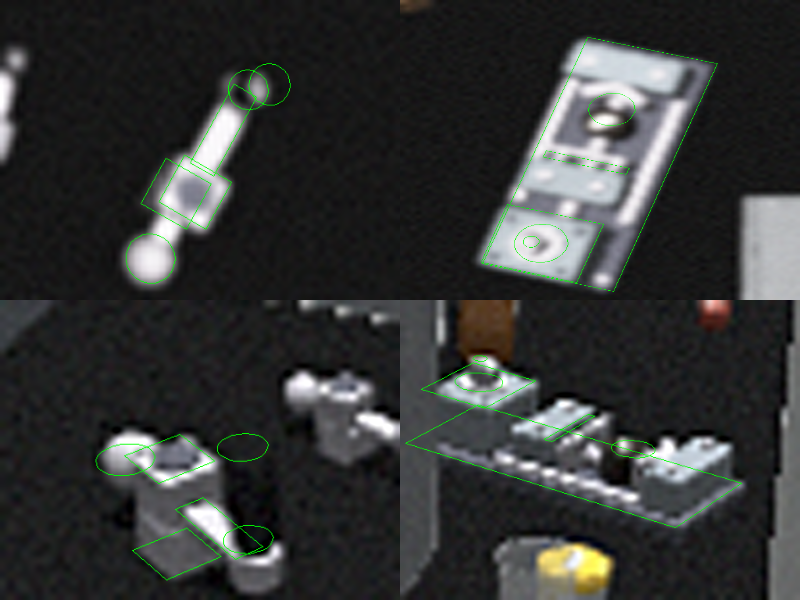

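Both overlays match well. The crank is at about (0.429,-0.325) with yaw about -31°, and the drive at (0.500,0.3635). The box is about 0.2 m high. Now moving to the crank.

```bash
cat >> fit.py <<'E'
from scipy.spatial.transform import Rotation as Rn
def down(a): # jaw direction yaw a, fingers (tool y) down
    x=np.array([np.cos(a),np.sin(a),0]);y=np.array([0,0,-1.]);q=Rn.from_matrix(np.c_[x,y,np.cross(x,y)]).as_quat()
    return [q[3],*q[:3]]
def rep(*s): print(*s,"t",round(bot.read_clock(),2),"p",np.round(bot.read_position(),4),"F",np.round(bot.read_ft_force(),1),"w",round(bot.read_gripper_width(),3))
E
python3 - <<'E'
from fit import *
pc=np.load("pc.npy");pv=np.load("pv.npy")
print(bot.read_tool_rot(),down(0).__repr__())
p=bot.read_position();bot.move_linear([p[0],p[1],.36],speed=.25)
yaw=np.radians(-31.5)
for name,P,y0 in(("crank",[pc[0],pc[1],.15],yaw),("vise",[pv[0],pv[1],.2],0)):
    for d in range(0,360,30):
        q=bot.solve_ik(P,down(y0+np.pi/2+np.radians(d)))
        print(name,d,None if q is None else np.round(q,2))
rep()
E
```

```text
[-0.57322073  0.57323327  0.41401014 -0.41402561] [np.float64(-0.7071067811865475), np.float64(0.7071067811865475), np.float64(0.0), np.float64(0.0)]
crank 0 [-0.79  0.37 -0.35  0.85  0.   -0.24]
crank 30 [-0.79  0.37 -0.35  0.85  0.   -0.76]
crank 60 [-0.79  0.37 -0.35  0.85  0.   -1.28]
crank 90 [-0.79  0.37 -0.35  0.85  0.   -1.81]
crank 120 [-0.79  0.37 -0.35  0.85  0.   -2.33]
crank 150 [-0.79  0.37 -0.35  0.85  0.   -2.85]
crank 180 [-0.79  0.37 -0.35  0.85  0.    2.91]
crank 210 [-0.79  0.37 -0.35  0.85  0.    2.38]
crank 240 [-0.79  0.37 -0.35  0.85  0.    1.86]
crank 270 [-0.79  0.37 -0.35  0.85  0.    1.33]
crank 300 [-0.79  0.37 -0.35  0.85  0.    0.81]
crank 330 [-0.79  0.37 -0.35  0.85  0.    0.29]
vise 0 [ 0.51  0.47 -0.05  1.05  0.    0.51]
vise 30 [ 0.51  0.47 -0.05  1.05  0.   -0.01]
vise 60 [ 0.51  0.47 -0.05  1.05  0.   -0.54]
vise 90 [ 0.51  0.47 -0.05  1.05  0.   -1.06]
vise 120 [ 0.51  0.47 -0.05  1.05  0.   -1.59]
vise 150 [ 0.51  0.47 -0.05  1.05  0.   -2.11]
vise 180 [ 0.51  0.47 -0.05  1.05  0.   -2.63]
vise 210 [ 0.51  0.47 -0.05  1.05  0.    3.13]
vise 240 [ 0.51  0.47 -0.05  1.05  0.    2.6 ]
vise 270 [ 0.51  0.47 -0.05  1.05  0.    2.08]
vise 300 [ 0.51  0.47 -0.05  1.05  0.    1.56]
vise 330 [ 0.51  0.47 -0.05  1.05  0.    1.03]
t 1.77 p [0.1728 0.5218 0.359 ] F [-0.2 -1.  -0.4] w 1.002
```

```bash
python3 - <<'E'
from fit import *
pc=np.load("pc.npy");yaw=np.radians(-31.5);o=down(yaw+np.pi/2)
bot.move_pose([pc[0],pc[1],.36],o)
bot.set_gripper(.7);rep("above")
bot.move_linear([pc[0],pc[1],.06],speed=.2)
hit=bot.move_linear([pc[0],pc[1],.014],speed=.06,until_force=8);rep("down",hit)
bot.set_gripper(.0,60);rep("grip")
print(np.round(bot.read_moment(),2))
bot.move_linear([pc[0],pc[1],.10],speed=.1);rep("lift");print(np.round(bot.read_moment(),2))
a=bot.camera("top")[:,:,::-1];b=bot.camera("scene")[:,:,::-1]
np.save("lt.npy",a);np.save("ls.npy",b)
z=lambda im,uv:cv2.resize(im[int(uv[1])-24:int(uv[1])+24,int(uv[0])-32:int(uv[0])+32],(400,300),interpolation=cv2.INTER_CUBIC)
u=pix("top",[[*pc[:2],.12]])[0];v=pix("scene",[[*pc[:2],.12]])[0];print(u,v)
cv2.imwrite("pics/l1.png",np.hstack([z(a,u),z(b,v)]))
E
```

```text
above t 5.25 p [ 0.429  -0.3251  0.36  ] F [ 0.1 -0.3  0.5] w 0.7
down False t 7.82 p [ 0.4291 -0.3254  0.0142] F [ 0.6 -0.2  0.1] w 0.704
grip t 8.2 p [ 0.4295 -0.3253  0.0146] F [1.6 1.6 4.5] w 0.319
[ 0.33 -0.23  0.  ]
lift t 9.21 p [ 0.4284 -0.3248  0.0993] F [ 0.4 -0.2 -3.6] w 0.321
[-0.02 -0.01  0.  ]
[407.58741929 230.83850171] [246.76502324 215.13624419]
```

View pics/l1.png

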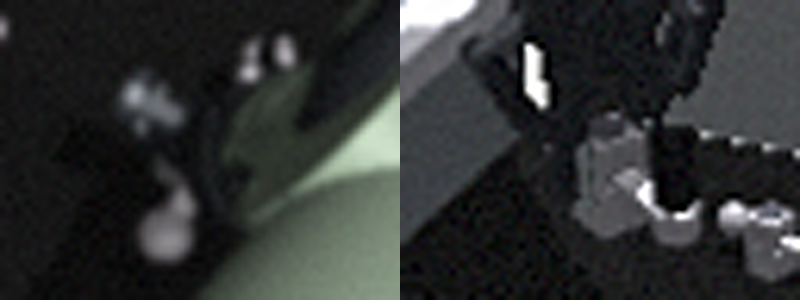

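```bash
python3 - <<'E'
from fit import *
pc=np.load("pc.npy");p=bot.read_position()[:2];q=bot.read_tool_rot()
x=Rn.from_quat([*q[1:],q[0]]).apply([1,0,0]);yaw=np.arctan2(x[1],x[0])-np.pi/2;print("yaw",np.degrees(yaw))
e=np.array([np.cos(yaw),np.sin(yaw)]);n=np.array([-e[1],e[0]])
f=lambda c,uv,z,o:np.round((lambda d:[d@e*1e3,d@n*1e3])(ground(c,[uv],z)[0,:2]-o),1)
B0=ground("top",[(395.8,242.4)],.029)[0,:2]
print("before: ball/top",f("top",(395.8,242.4),.029,p),"hub/top",f("top",(403.2,231.8),.05,p),"ball/scene",f("scene",(242.6,234.8),.029,p),"hub/scene",f("scene",(250.2,234.6),.05,p))
# colour blob for the ball in lifted picture
a=np.load("lt.npy")
print("after ball/top",f("top",(401.4,243.6),.1137,p))
print("after scene boss",f("scene",(258.3,225.4),.115,p),"hub corner top",f("scene",(246.8,211.5),.135,p))
E
```

```text
yaw -31.5024978324671
before: ball/top [-40.4  -2.3] hub/top [-0.2 -2.3] ball/scene [-38.5   0.6] hub/scene [4.  4.9]
after ball/top [-42.3  -4.4]
after scene boss [65.1  0.6] hub corner top [ 4.9 -1.4]
```

```bash
python3 - <<'E'
from fit import *
pv=np.load("pv.npy");p=bot.read_position();bot.set_gripper(0,80)
bot.move_linear([p[0],p[1],.36],speed=.3)
o=down(np.radians(45)+np.pi/2)
bot.move_pose([pv[0],pv[1],.36],o);rep("over")
bot.move_linear([pv[0],pv[1],.115],speed=.2);rep("near")
hit=bot.move_linear([pv[0],pv[1],.070],speed=.02,until_force=6);rep("touch",hit);print(np.round(bot.read_moment(),2))
a=bot.camera("top")[:,:,::-1];b=bot.camera("scene")[:,:,::-1]
z=lambda im,uv:cv2.resize(im[int(uv[1])-24:int(uv[1])+24,int(uv[0])-32:int(uv[0])+32],(400,300),interpolation=cv2.INTER_CUBIC)
u=pix("top",[[*pv[:2],.09]])[0];v=pix("scene",[[*pv[:2],.09]])[0];print(u,v)
cv2.imwrite("pics/v1.png",np.hstack([z(a,u),z(b,v)]))
E
```

```text
over t 13.0 p [0.501  0.3626 0.36  ] F [ 0.2 -0.1 -3.8] w 0.317
near t 14.38 p [0.5013 0.3639 0.1163] F [ 0.8  0.5 -3.4] w 0.316
touch True t 15.78 p [0.5004 0.3635 0.0859] F [-0.5 -1.5  4.6] w 0.315
[-0.01  0.09 -0.02]
[188.45431086 210.38774558] [337.44296231 150.03174748]
```

View pics/v1.png

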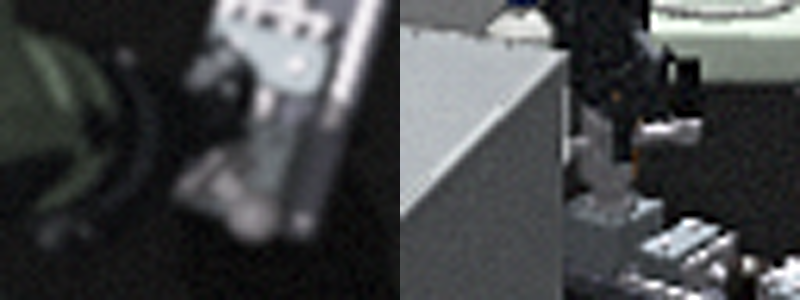

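```bash
python3 - <<'E'
from fit import *
pv=np.load("pv.npy");print((ground("top",[(196.8,221.2)],.100)[0,:2]-pv[:2])*1e3)
c=pv[:2].copy();f0=np.array([.8,.5])
for d in([-2,-1.5],[-3.5,-2.5],[-3.5,0],[-1,-4]):
    t=c+np.array(d)*1e-3
    p=bot.read_position();bot.move_linear([p[0],p[1],.0885],speed=.05)
    bot.move_linear([*t,.0885],speed=.05)
    hit=bot.move_linear([*t,.070],speed=.02,until_force=6);rep(d,hit);print(np.round(bot.read_moment(),3))
    if bot.read_position()[2]<.0835: break
E
```

```text
[-35.21853934 -31.14409265]
[-2, -1.5] True t 16.73 p [0.4985 0.3621 0.0865] F [-0.7  0.7  4.2] w 0.322
[ 0.028  0.009 -0.006]
[-3.5, -2.5] True t 17.57 p [0.497  0.3611 0.0866] F [-1.4 -0.9  3.6] w 0.316
[-0.036  0.046 -0.024]
[-3.5, 0] True t 18.43 p [0.497  0.3635 0.0865] F [-0.5 -0.2  5.1] w 0.315
[-0.045  0.052 -0.033]
[-1, -4] True t 19.27 p [0.4994 0.3596 0.0866] F [-0.  -0.4  4.5] w 0.32
[-0.042  0.114  0.014]
```

The contact height corresponds to 72 mm at the hub underside, so the nose is hitting the hub's face and the socket is more than 5 mm off. The top camera's bias points to the drive lying toward +x,+y, so I'll tap in that direction.

```bash
python3 - <<'E'
from fit import *
pv=np.load("pv.npy");c=pv[:2]
for d in([4,2],[6,4],[7,0],[2,6],[3,-4]):
    t=c+np.array(d)*1e-3
    p=bot.read_position();bot.move_linear([*t,.0885],speed=.05)
    hit=bot.move_linear([*t,.070],speed=.025,until_force=6);rep(d,hit);print(np.round(bot.read_moment(),3))
    if bot.read_position()[2]<.0845: break
E
```

```text
[4, 2] True t 19.96 p [0.5039 0.3659 0.0845] F [0.4 2.1 2.5] w 0.319
[ 0.429  0.025 -0.008]
```

```bash
python3 - <<'E'
from fit import *
pv=np.load("pv.npy");c=pv[:2]
rep("still");print(np.round(bot.read_moment(),3))
for d in([4,4],[5,5.5],[6,3],[3,5]):
    t=c+np.array(d)*1e-3
    bot.move_linear([*t,.0885],speed=.05);F0=bot.read_ft_force();M0=bot.read_moment()
    hit=bot.move_linear([*t,.070],speed=.025,until_force=6);rep(d,hit);print(np.round(F0,1),np.round(M0,3),np.round(bot.read_moment(),3))
    if bot.read_position()[2]<.0835: break
E
```

```text
still t 19.96 p [0.5039 0.3659 0.0845] F [0.4 2.1 2.5] w 0.319
[ 0.429  0.025 -0.008]
[4, 4] True t 20.59 p [0.5034 0.3675 0.0825] F [ 0.5  1.5 -0.4] w 0.315
[ 0.4  0.5 -4.5] [-0.008 -0.03   0.028] [ 0.386 -0.099  0.016]
```

The contact is now at the corner-rest level (underside about 68 mm). Next I'll turn clockwise in steps and tap until it drops.

```bash
python3 - <<'E'
from fit import *
pv=np.load("pv.npy");t=pv[:2]+np.array([4,4.7])*1e-3
for a in range(37,-54,-9):
    o=down(np.radians(a)+np.pi/2)
    bot.move_linear([*t,.0840],speed=.05,rotation=o)
    hit=bot.move_linear([*t,.0665],speed=.03,until_force=7);z=bot.read_position()[2]
    print(a,hit,round(z,4),np.round(bot.read_ft_force(),1),np.round(bot.read_moment(),2))
    if z<.0795: break
rep("end")
E
```

```text
37 True 0.0823 [-0.3 -0.3  4.1] [-0.04  0.14 -0.09]
28 True 0.0823 [-0.1 -0.6  5.5] [-0.09  0.23 -0.  ]
19 True 0.0824 [-1.1 -1.2  4.5] [-0.17  0.22  0.02]
10 True 0.0823 [-0.8 -0.2  6.5] [-0.13  0.31 -0.01]
1 True 0.0824 [-1.6  0.6  5.2] [-0.08  0.23  0.03]
-8 True 0.0825 [0.4 1.5 0.2] [ 0.18 -0.2  -0.02]
-17 True 0.0823 [-0.9  0.7  5.2] [-0.01  0.19  0.05]
-26 True 0.0832 [-1.2  0.5 -3. ] [ 0.17  0.13 -0.03]
-35 True 0.0809 [-1.3  0.6 -4.5] [-0.08  0.02  0.04]
-44 True 0.0822 [-0.1  0.6  3.4] [ 0.09  0.12 -0.01]
-53 True 0.0823 [-0.  -0.4  4.8] [-0.02  0.1  -0.01]
end t 26.71 p [0.5043 0.3684 0.0823] F [-0.  -0.4  4.8] w 0.313
```

```bash
python3 - <<'E'
from fit import *
pv=np.load("pv.npy");t0=pv[:2]+np.array([4,4.7])*1e-3
bot.move_linear([*t0,.0850],speed=.05)
done=False
for a in(-33,-29,-37):
    for d in([0,0],[-1,0],[0,-1],[-1,-1.5],[1,0],[0,1]):
        t=t0+np.array(d)*1e-3
        bot.move_linear([*t,.0835],speed=.05,rotation=down(np.radians(a)+np.pi/2))
        hit=bot.move_linear([*t,.0665],speed=.03,until_force=11);z=bot.read_position()[2]
        print(a,d,hit,round(z,4),np.round(bot.read_ft_force(),1),np.round(bot.read_moment(),2))
        if z<.079: done=True;break
    if done or bot.read_clock()>33:break
rep("end")
E
```

```text
-33 [0, 0] True 0.0687 [-1.2 -0.3  4.3] [-0.06  0.08 -0.01]
end t 27.96 p [0.5034 0.3687 0.0687] F [-1.2 -0.3  4.3] w 0.318
```

It dropped home (z 0.0687). I'll release, check with a picture, and approach the knob with the jaws radial.

```bash
python3 - <<'E'
from fit import *
pv=np.load("pv.npy");c=pv[:2]+np.array([4,4.7])*1e-3;np.save("c.npy",c)
bot.set_gripper(.6);bot.move_linear([*c,.19],speed=.25)
a=np.radians(-33);k=c+.062*np.array([np.cos(a),np.sin(a)])
bot.move_pose([*k,.19],down(a+np.pi));bot.set_gripper(.5);rep("over knob",k)
hit=bot.move_linear([*k,.101],speed=.15,until_force=8);rep("down",hit)
x=bot.camera("top")[:,:,::-1];b=bot.camera("scene")[:,:,::-1]
z=lambda im,uv:cv2.resize(im[int(uv[1])-24:int(uv[1])+24,int(uv[0])-32:int(uv[0])+32],(400,300),interpolation=cv2.INTER_CUBIC)
u=pix("top",[[*k,.09]])[0];v=pix("scene",[[*k,.09]])[0]
cv2.imwrite("pics/k1.png",np.hstack([z(x,u),z(b,v)]))
E
```

```text
over knob [0.55638208 0.33444115] t 30.68 p [0.5563 0.3346 0.19  ] F [-0.1  0.2  0.2] w 0.498
down False t 31.42 p [0.557  0.3347 0.1018] F [ 0.6 -0.1  1. ] w 0.497
```

View pics/k1.png

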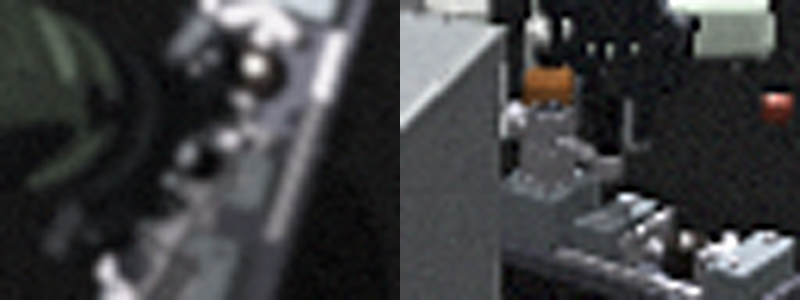

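The scene view (right) shows the hub down on the gear head at about (548,160), with the fingers around the knob at about (600,130). Now I'll grip and feel the radial offset.

```bash
cat > wind.py <<'E'
from fit import *
def wind(c,a0,a1,R,o,step=15,speed=.1,z=.101):
    out=[]
    n=int(round(abs(a1-a0)/step))
    for a in np.linspace(a0,a1,n+1)[1:]:
        r=np.radians(a);bot.move_linear([c[0]+R*np.cos(r),c[1]+R*np.sin(r),z],speed=speed)
        F=np.array(bot.read_ft_force());p=np.array(bot.read_position())[:2]-c
        e=p/np.linalg.norm(p);out.append((a,np.degrees(np.arctan2(p[1],p[0])),F[:2]@e,F[:2]@[e[1],-e[0]],F[2]))
    return np.array(out)
E
python3 - <<'E'
from wind import *
c=np.load("c.npy");bot.set_gripper(0,25);rep("grip");a=np.radians(-33);e=np.array([np.cos(a),np.sin(a)])
F=np.mean([bot.read_ft_force() for _ in range(5)],0);print("radial,tang",F[:2]@e,F[:2]@[-e[1],e[0]])
o=wind(c,-33,-123,.062,None);print("ang, actual, Frad, Ftan(cw), Fz\n",o.round(1));rep("q")
E
```

```text
grip t 31.83 p [0.5567 0.3349 0.1019] F [-0.5  0.3  3.7] w 0.236
radial,tang -0.5627981095830742 0.034446965195578695
ang, actual, Frad, Ftan(cw), Fz
 [[-4.800e+01 -4.780e+01 -3.000e+00 -1.200e+00  3.200e+00]
 [-6.300e+01 -6.260e+01 -2.900e+00 -3.000e-01  4.200e+00]
 [-7.800e+01 -7.760e+01 -3.300e+00 -8.000e-01  4.500e+00]
 [-9.300e+01 -9.270e+01 -6.000e-01 -6.000e-01  4.700e+00]
 [-1.080e+02 -1.075e+02  1.000e-01  5.000e-01  7.000e+00]
 [-1.230e+02 -1.223e+02  2.600e+00  4.000e-01  7.800e+00]]
q t 33.68 p [0.4707 0.315  0.1013] F [-1.8 -2.   7.8] w 0.236
```

```bash
python3 - <<'E'
from wind import *
c=np.load("c.npy");o=wind(c,-123,-537,.062,None,step=20,speed=.15,z=.1025);print(o.round(1));rep("q")
pv=np.load("pv.npy").copy();pv[:2]=c;x=bot.camera("top")[:,:,::-1]
S=10;l,t,w,h=176,150,56,60
q=cv2.resize(x[t:t+h,l:l+w],None,fx=S,fy=S,interpolation=cv2.INTER_CUBIC);cv2.imwrite("pics/m1.png",q)
E
```

```text
[[-1.427e+02 -1.427e+02  1.100e+00  1.000e-01  5.200e+00]
 [-1.624e+02 -1.623e+02  3.700e+00  3.000e-01  7.100e+00]
 [-1.821e+02  1.779e+02  5.000e+00  5.000e-01  8.100e+00]
 [-2.019e+02  1.578e+02  5.700e+00  5.000e-01  7.100e+00]
 [-2.216e+02  1.376e+02  6.800e+00  7.000e-01  6.300e+00]
 [-2.413e+02  1.176e+02  5.400e+00  7.000e-01  5.900e+00]
 [-2.610e+02  9.790e+01  4.700e+00  6.000e-01  4.500e+00]
 [-2.807e+02  7.830e+01  5.000e+00  1.900e+00  4.200e+00]
 [-3.004e+02  5.880e+01  4.000e+00  8.000e-01  4.200e+00]
 [-3.201e+02  3.900e+01  3.100e+00 -1.000e-01  4.700e+00]
 [-3.399e+02  1.910e+01  6.000e-01 -2.000e-01  4.200e+00]
 [-3.596e+02 -6.000e-01  1.000e-01  4.000e-01  4.500e+00]
 [-3.793e+02 -2.010e+01 -1.900e+00 -2.000e-01  4.000e+00]
 [-3.990e+02 -3.940e+01 -4.000e+00  4.000e-01  1.000e+00]
 [-4.187e+02 -5.880e+01 -5.700e+00  4.000e-01 -6.000e-01]
 [-4.384e+02 -7.800e+01 -4.200e+00 -2.000e-01 -2.800e+00]
 [-4.581e+02 -9.750e+01 -5.100e+00  1.000e-01 -3.100e+00]
 [-4.779e+02 -1.173e+02 -1.800e+00 -2.000e-01 -3.300e+00]
 [-4.976e+02 -1.372e+02  3.000e-01  2.000e-01 -7.000e-01]
 [-5.173e+02 -1.572e+02  3.400e+00  4.000e-01  3.100e+00]
 [-5.370e+02 -1.772e+02  6.100e+00 -1.000e-01  6.100e+00]]
q t 39.81 p [0.4413 0.3652 0.1026] F [-6.1 -0.4  6.1] w 0.234
```

View pics/m1.png

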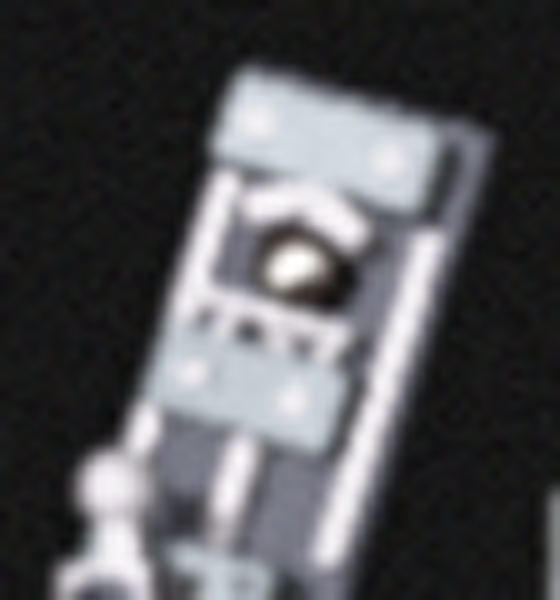

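```bash
python3 - <<'E'
from fit import *
pv=np.load("pv.npy");c=np.cos(pv[2]);s=np.sin(pv[2])
def vx(uv,z):
    d=ground("top",[uv],z)[0,:2]-pv[:2];return np.round([(d@[c,s])*1e3,(d@[-s,c])*1e3],1)
M=lambda x,y:(176+x/10-.5,150+y/10-.5);B=lambda x,y:(171+(x-400)/4.1667-.5,154+y/4.1667-.5)
print("pad bar now",vx(M(278,316),.04),"before",vx(B(530,150),.04))
print("mount top edge pts: left/right/near",vx(M(252,265),.038),vx(M(352,280),.038),"centre",vx(M(303,270),.038))
print("block near edge now (moving jaw rear)",vx(M(240,425),.048),"fixed block rear",vx(M(340,92),.048),"near",vx(M(325,185),.048))
E
```

```text
pad bar now [106.    0.9] before [77.5 -2.8]
mount top edge pts: left/right/near [120.1  15.5] [124.8 -18.7] centre [123.4  -1.7]
block near edge now (moving jaw rear) [67.3 -1.1] fixed block rear [183.5   1.6] near [152.   -3.4]
```

```bash
cat > w2.py <<'E'
from wind import *
def step(c,a,thr,speed=.1,R=.062,z=.1025):
    r=np.radians(a);T=[c[0]+R*np.cos(r),c[1]+R*np.sin(r),z]
    F0=np.array(bot.read_ft_force());h=bot.move_linear(T,speed=speed,until_force=thr);F=np.array(bot.read_ft_force())
    t=np.array([np.sin(r),-np.cos(r)])
    if h: bot.move_linear(T,speed=speed)
    e=np.array([np.cos(r),np.sin(r)])
    print(round(a),h,"dF tan(opposing) %.1f rad %.1f |%.1f|"%(-(F-F0)[:2]@t,(F-F0)[:2]@e,np.linalg.norm(F-F0)),"now rad %.1f"%(np.array(bot.read_ft_force())[:2]@e))
E
python3 - <<'E'
from w2 import *
c=np.load("c.npy")+np.array([-.001,.0008]);np.save("c2.npy",c)
for i,a in enumerate(range(-549,-682,-12)):
    step(c,a,2.5)
    if i%3==2: np.save("t%d.npy"%-a,bot.camera("top"))
rep()
E
```

```text
-549 True dF tan(opposing) -1.7 rad -7.0 |7.8| now rad 3.0
-561 True dF tan(opposing) -2.1 rad -3.3 |4.3| now rad 3.1
-573 True dF tan(opposing) -1.8 rad -2.4 |3.1| now rad 3.4
-585 True dF tan(opposing) -1.3 rad -1.8 |2.3| now rad 2.0
-597 True dF tan(opposing) -2.1 rad -1.0 |3.2| now rad 4.1
-609 True dF tan(opposing) -2.1 rad -2.3 |3.9| now rad 2.2
-621 True dF tan(opposing) -2.9 rad -1.9 |3.8| now rad 1.6
-633 True dF tan(opposing) -2.8 rad -0.4 |2.9| now rad 2.9
-645 True dF tan(opposing) -3.6 rad -1.7 |4.2| now rad 2.7
-657 True dF tan(opposing) -3.5 rad -2.4 |4.7| now rad 3.0
-669 True dF tan(opposing) -2.3 rad -1.7 |3.0| now rad 3.0
-681 False dF tan(opposing) -0.6 rad 0.8 |1.1| now rad 3.2
t 45.43 p [0.5516 0.4083 0.1024] F [1.1 3.2 1. ] w 0.238
```

```bash
python3 - <<'E'
from fit import *
np.save("t681.npy",bot.camera("top"));print(bot.read_clock())
pv=np.load("pv.npy");xs=np.arange(50,160,.5);ims=[]
for k in(573,609,645,681):
    im=np.load("t%d.npy"%k)
    P=[];
    for y in(-18,18,-10,10):  # profile lines along vise axis at z=.045
        uv=pix("top",T(pv,np.c_[xs,np.full(len(xs),y),np.full(len(xs),42)])).astype(np.float32)
        P.append(cv2.remap(im,uv[None,:,0],uv[None,:,1],cv2.INTER_CUBIC)[0].astype(float).mean(1))
    P=np.array(P);print(k);
    for r,y in zip(P,(-18,18,-10,10)): print(y,' '.join("%d"%v for v in r[60:220:4]))
    ims.append(cv2.resize(im[150:205,176:232,::-1],None,fx=7,fy=5.4,interpolation=cv2.INTER_CUBIC))
print("x",xs[60:220:4])
cv2.imwrite("pics/m2.png",np.vstack([np.hstack(ims[:2]),np.hstack(ims[2:])]))
E
```

```text
45.4833
573
-18 209 212 211 205 202 203 198 189 186 191 197 207 218 232 228 201 143 87 43 30 24 27 23 22 23 46 77 124 161 191 203 201 174 132 111 124 159 193 209 214
18 207 210 207 200 197 198 195 186 181 182 184 196 210 225 225 201 164 138 123 121 119 120 119 118 115 125 142 178 213 240 244 245 224 194 159 143 158 191 210 219
-10 229 232 232 223 211 205 195 178 152 132 125 139 173 206 213 182 129 70 43 39 60 82 117 139 146 133 121 133 174 220 240 247 246 228 196 167 164 182 204 213
10 204 201 201 203 205 202 196 177 151 120 109 132 180 214 226 208 162 114 88 86 93 101 100 88 76 62 65 82 128 182 224 238 247 240 227 209 197 200 212 217
609
-18 215 222 222 215 207 204 206 206 204 196 189 194 206 223 225 205 151 93 44 29 21 21 21 23 22 47 80 126 162 191 203 202 176 133 109 119 155 193 213 220
18 213 217 214 206 202 201 202 201 200 199 200 206 214 227 229 211 177 147 124 120 117 119 119 117 115 124 140 176 213 241 244 244 223 195 160 142 157 191 210 217
-10 224 229 231 225 217 210 203 196 176 150 132 137 167 200 210 183 132 73 42 34 57 81 116 140 148 133 120 133 174 219 239 247 245 229 1
[... 948 characters left out ...]
124 158 193 209 216
18 187 194 202 209 210 208 205 203 200 196 191 195 209 228 231 215 181 147 124 119 116 117 116 115 116 125 140 176 212 240 244 245 224 194 159 142 158 192 210 218
-10 209 217 227 232 229 222 213 211 200 185 163 153 173 202 215 190 141 80 45 37 58 80 116 138 146 134 121 133 175 221 241 248 246 228 196 167 164 182 204 214
10 206 206 205 203 203 203 202 201 198 179 156 150 172 206 222 207 162 112 86 83 91 99 99 89 77 62 64 81 129 183 225 238 247 240 226 210 198 199 210 216
x [ 80.  82.  84.  86.  88.  90.  92.  94.  96.  98. 100. 102. 104. 106.
 108. 110. 112. 114. 116. 118. 120. 122. 124. 126. 128. 130. 132. 134.
 136. 138. 140. 142. 144. 146. 148. 150. 152. 154. 156. 158.]
```

View pics/m2.png

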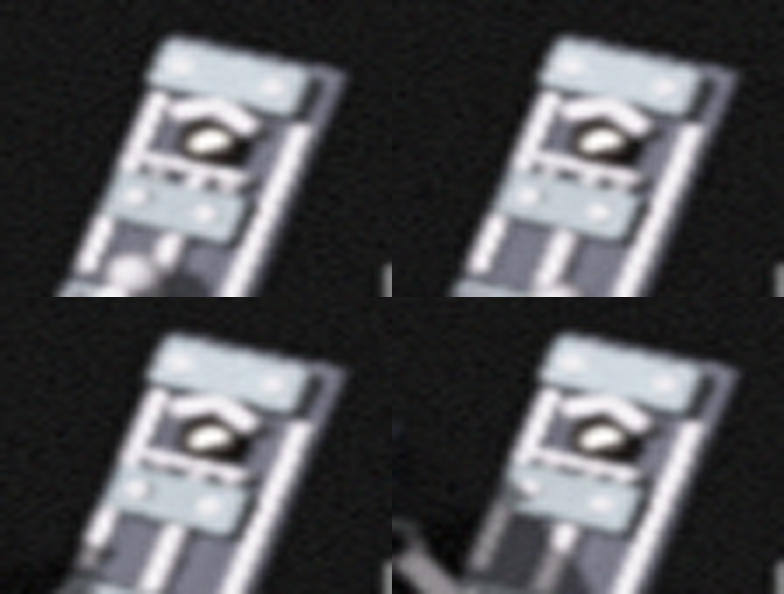

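```bash
python3 - <<'E'
from fit import *
pv=np.load("pv.npy");xs=np.arange(55,125,.5)
top0=cv2.imread("pics/top0.png")[:,:,::-1]
m=cv2.imread("pics/m1.png");m1=np.zeros((400,640,3),np.uint8);m1[150:210,176:232]=cv2.resize(m,(56,60),interpolation=cv2.INTER_AREA)[:,:,::-1]
def prof(im,y):
    uv=pix("top",T(pv,np.c_[xs,np.full(len(xs),y),np.full(len(xs),42)])).astype(np.float32)
    return cv2.remap(im,uv[None,:,0],uv[None,:,1],cv2.INTER_CUBIC)[0].astype(float).mean(1)
def cross(P,i0,lv,up):
    for i in range(i0,len(P)-1):
        if (P[i]<lv<=P[i+1]) if up else (P[i]>lv>=P[i+1]): return xs[i]+.5*(lv-P[i])/(P[i+1]-P[i])
    return np.nan
for k in(0,537,573,609,645,681):
    im=top0 if k==0 else m1 if k==537 else np.load("t%d.npy"%k)
    r=[]
    for y in(-10,10):
        P=prof(im,y)
        s=100 if k else 72
        if k==0: r.append(' '.join("%d"%v for v in P[::4])); continue
        i0=int((90-55)*2);fr=cross(P,int((107-55)*2) if k>537 else int((104-55)*2),150,False);be=cross(P,i0,170,False);seg=P[i0:int((112-55)*2)]
        r.append("front %.1f blockedge %.1f dip %d@%.1f peak %d@%.1f"%(fr,be,seg[:40].min() if 0 else P[i0:int((105-55)*2)].min(),xs[i0+P[i0:int((105-55)*2)].argmin()],seg.max(),xs[i0+seg.argmax()]))
    print(k,*r,sep="\n  ")
E
```

```text
0
  220 227 226 220 212 205 203 195 179 153 133 130 153 192 218 219 193 157 131 121 124 118 102 78 50 34 33 44 54 71 92 106 101 88 70
  203 202 201 201 203 203 202 190 168 132 103 103 136 179 213 218 195 160 133 123 120 121 121 115 106 100 104 112 119 119 108 96 80 71 70
537
  front 109.7 blockedge 94.1 dip 140@98.0 peak 217@105.5
  front 110.7 blockedge 92.7 dip 114@98.0 peak 218@106.0
573
  front 111.2 blockedge 94.8 dip 125@100.0 peak 215@107.5
  front 112.5 blockedge 94.6 dip 109@99.5 peak 226@108.0
609
  front 111.3 blockedge 96.5 dip 131@100.5 peak 211@107.5
  front 112.5 blockedge 96.3 dip 118@100.0 peak 229@108.0
645
  front 111.5 blockedge 97.8 dip 133@101.5 peak 218@90.0
  front 112.4 blockedge 97.6 dip 139@101.0 peak 223@108.0
681
  front 111.6 blockedge 99.5 dip 153@102.0 peak 222@90.0
  front 112.4 blockedge 98.8 dip 149@101.5 peak 222@108.0
```

Image tracking shows the pad front stopped moving at about -573°, while the jaw went on for about 4.2–4.7 mm. The pad is therefore about half pressed. Releasing and retreating.

```bash
python3 - <<'E'
from fit import *
bot.set_gripper(.45);p=bot.read_position();bot.move_linear([p[0],p[1],.25],speed=.2);rep("up")
bot.move_pose([.25,.52,.3],bot.read_tool_rot());bot.wait(.5);rep("away")
x=bot.camera("top")[:,:,::-1];b=bot.camera("scene")[:,:,::-1];np.save("tf.npy",x[:,:,::-1])
cv2.imwrite("pics/f1.png",np.hstack([cv2.resize(x[146:206+20,170:234],(400,500),interpolation=cv2.INTER_CUBIC),cv2.resize(b[130:190,325:373],(400,500),interpolation=cv2.INTER_CUBIC)]))
pv=np.load("pv.npy");xs=np.arange(80,125,2.)
for y in(-10,10):
    uv=pix("top",T(pv,np.c_[xs,np.full(len(xs),y),np.full(len(xs),42)])).astype(np.float32)
    print(cv2.remap(np.load("tf.npy"),uv[None,:,0],uv[None,:,1],cv2.INTER_CUBIC)[0].astype(float).mean(1).round().astype(int).tolist())
E
```

```text
up t 46.69 p [0.5506 0.4069 0.2487] F [-0.   0.1 -0. ] w 0.451
away t 48.42 p [0.2502 0.5199 0.2999] F [ 0.6  0.  -0. ] w 0.451
[210, 219, 229, 231, 226, 222, 216, 212, 201, 185, 163, 152, 170, 200, 213, 190, 141, 82, 46, 37, 56, 78, 116]
[204, 205, 205, 205, 204, 203, 205, 204, 198, 179, 158, 151, 172, 208, 225, 210, 163, 112, 85, 80, 89, 98, 99]
```

View pics/f1.png

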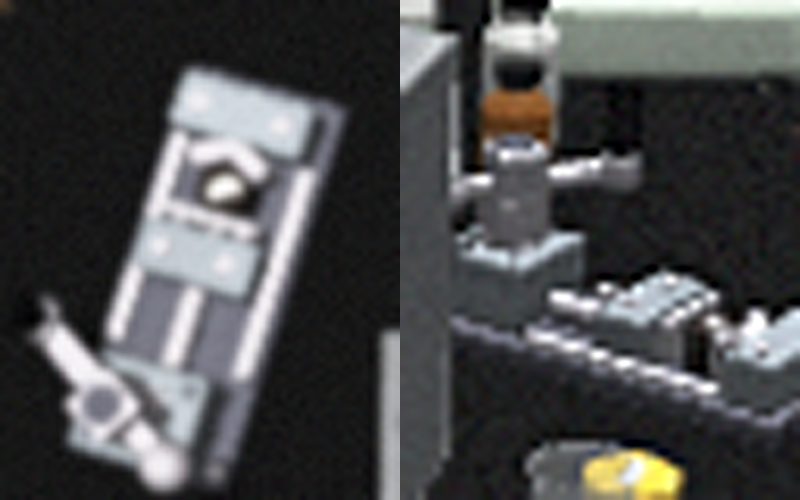

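The final view shows the crank seated upright on the gear head. The mount is clamped between pad and V with a reduced spring gap still visible, and the profile is unchanged after release. Handing in.

```bash
python3 -c "
from cell import bot
bot.close_job()"
```

```text
the job is handed in; nothing more can be done
```

I fitted the larger steel crank onto the drive and wound it clockwise. The specimen is clamped in the V with the pad pressed about half way. I handed the job in at about 48 s with the arm clear of everything.

**Seating:** My first contacts were about 6 mm off centre, so the nose of the drive was hitting the hub's face. I shifted the crank over and turned it clockwise in light taps. It dropped fully home at a crank angle of about -33°, and the height matched the expected 54 mm.

**Winding:** I turned it by the knob for about 1.8 turns. In the top pictures the pad stopped moving at about 1.5 turns. The jaw then advanced another 4.2–4.7 mm, so the pad is pressed about that far out of 8 mm.

**Last checks:** After I let go, the crank was still seated and the pad and jaw had not moved. A gap behind the pad was still visible, so it is not bottomed. I touched nothing else that I know of, but I did not check the other things on the bench separately.

**Checks that failed or disagreed:**
- **Push at the knob:** the force readings were too noisy to show the rise from 2.3 to 3.6 N, so how far the pad is pressed rests on the pictures and the crank angle.
- **Drive position:** the drive turned out about 6 mm from where the pictures put it.

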